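# Focus the loupe over the chip on the breadboard

## Task

Swing the hasp on the loupe rest up off its catch past upright and leave it open, then lift the loupe out by its handle. Hold the loupe level, centred over the chip on the breadboard, with the lens at the height of the brass pointer on the focus gauge, and finish while still holding it there, steady. Do not touch the breadboard, its components or the gauge, and leave everything else where it is.

Things in the scene. Friction and masses are not known exactly. Their poses are not given: they have to be found in the camera images.
- hasp (a joint): hinge angle of the hasp on the loupe rest, rad: 0 = lying flat across the loupe's handle and over its catch (starts 0 to 0.2), grows as the free end swings up; 1.57 = upright, stop at 2.6. Light and stiff: stays where it is left (about 0.5 N at the roll moves it).
- hasp_hinge (a point): hinge axis of the hasp, 60 mm above the table. The axis runs along the rest's x. The free end starts on the rest's -y side, rises, and goes over towards +y. A fixed staple 68 mm high stands in the strap's slot.
- hasp_roll (a point): centre of the steel roll at the hasp's free end: cylinder 26 mm long, 12 mm thick, lying along the rest's x, 71 mm from the hinge axis along the strap (22 mm wide, 3 mm thick) and 4 mm above it. At angle 0 it is 64 mm above the table at y = -45 mm of the rest, beyond the block. Pinch it by its two end faces, fingers closing along the rest's x; it turns between them as the hasp swings.
- rest: grey loupe rest, fixed, base 215 x 75 x 8 mm. Origin on the table under the middle of the loupe's free handle; x along the handle towards the lens, z up. Tail block at x = -75 to -39, |y| < 30 mm, 56 mm high, with a 24 mm wide trough (floor at 38 mm) for the handle. Pedestal under the lens at x = 55 to 81 mm, 41 mm high. Between them the handle is free for fingers.
- loupe: black hand loupe, about 0.11 kg, lying level in the rest, to be lifted straight up. Origin at the lens centre, 45 mm above the table; ring 60 mm across, 8 mm thick; z is the lens axis. The handle runs to -x: a flat-sided bar 18 mm wide (y), 14 mm high, x = -40 to -149 mm, with a 30 mm wide end piece behind the rest's block.
- loupe_grip (a point): point inside the loupe's handle, near its balance point, mid-height, 68 mm from the lens centre along the handle (-x of the loupe); axes as the loupe's.
- board: white breadboard, fixed, 55 x 165 x 9 mm, long along its y; origin at the centre of its underside.
- chip: the chip: flat black rectangular block 36 x 9 x 6 mm with small pins along its two long sides, fixed on the breadboard at one of three places; origin at the centre of its underside, 9 mm above the table; long along its y.
- pot: potentiometer on the breadboard: round steel can 17 mm across with a thin upright shaft, 24 mm tall; fixed.
- relay: relay on the breadboard: plain black block 16 x 19 x 15 mm; fixed.
- gauge: focus gauge: upright post 10 mm thick, 140 mm tall, on a round steel foot 50 mm across, fixed beside the breadboard; origin at the centre of the foot's underside.
- mark (a point): tip of the thin brass pointer (5 mm thick) that sticks out 30 mm from the gauge's post from a brass collar 20 mm across; the pointer's mid-height is the focal height, set anew each time between 85 and 125 mm above the table. The collar can be pushed along the post by a knock.
- screwdriver: screwdriver, 170 mm long, lying on the table; loose.
- multimeter: grey multimeter, 140 x 72 x 32 mm; loose.
- tape: roll of tape, 80 mm across, 18 mm high; loose.
- pliers: small pliers with black grips, 120 mm long; loose.
- jar: small clear jar with a white cap, 52 mm across, 65 mm high; loose.
- spool: solder spool, 60 mm across, 36 mm high; loose.
- eraser: rubber block, 45 x 20 x 13 mm; loose.

How it is judged:
By the outcome, as a careful person would: the job done as asked, in the order asked, and still so for the second after the job is handed in, while the arm keeps its last pose, push and grip.
It also fails if it takes over 51 s, if anything falls off the work surface, if the arm or the gripper's body presses on something with over 40 N, if the wrist force passes 120 N, or if a joint passes its speed limit or range.

## Robot

A 6-joint arm with a two-finger parallel gripper is mounted at the origin on the work surface. World frame = base frame: x ahead of the robot, y to its left, z up, the work surface at z = 0. Lengths are in m, angles in degrees, forces in N, time in s.
With the tool pointing down it reaches from about 0.3 to 0.75 m from the base axis. Payload 8.5 kg.
Tool frame: the origin (TCP) lies at the very end of the fingers, on their centre line; the grasp point (between the pads) lies 19 mm behind it (env.pinch_z is the distance from the TCP to the grasp point, in m); z points along the fingers, y is the line along which they close (so a half turn about z gives the same grasp; the last joint's range is limited). The gripper opens to 85 mm and grips with 20 to 120 N. Pads are 22 mm wide; open, the fingers measure 114 mm over their backs; the gripper's body (76 mm by 85 mm) begins 54 mm behind the grasp point. The pads swing forward as they close: fully open they stand 13 mm farther back than shut.
Start: joints at [-76.908, 21.807, 74.336, -0, 83.858, -12.336], TCP at [0.236, -0.497, 0.231] pointing down, gripper open.
Joint ranges: [-178.18, 178.18], [-50.72, 133.34], [12.68, 142.11], [-81.47, 261.47], [9.98, 163.14], [-165.26, 165.26]. Speed limits (degrees/s): [136.94, 136.94, 180, 180, 180, 180].

## Interface

Orientations are given as a 3x3 rotation matrix whose columns are the frame's x, y, z axes.
In Python, from rig import env, viewer gives the robot as it stands.
- The arm moves only by the tool drive_tool, never from a script. Its argument "series" is a list of rows, each a list of 3 entries, a list of its own where there are three numbers: the shift along the tool's x, y, z in m, then the turn about the tool's z in degrees, then the finger opening in m, from 0 to 0.0854. A call has 1 to 20 rows; each row is the pose to reach, as a shift and turn from the pose commanded when the call began, along the tool's axes at that moment; what a row does not reach only later rows make up. A row lasts 1/10 s, in which the tool goes at most 50 mm and 8.59 degrees, less where a joint would pass 70% of its speed; a pose out of reach is approached as far as the arm can. A call with a gripper value outside its range is refused whole. The fingers move at their own pace and stop on an object; "newtons" is the grip in N (left out, the last holds). Time passes only in rows, so rows that repeat a pose let the fingers close. It gives the time, the measured TCP pose, the force, the opening and the grip force at its end, in the units of the state.
- env.observe(): the state, without advancing time (a new reading comes with each control period).
- viewer.get_image(name): name is "scene" or "top" or "wrist"; returns a dict with "img" (480x640x3 uint8, red, green, blue), "depth" (480x640 float32, m along the optical axis (not along the pixel's ray), 0 where there is no reading), "camera_matrix" (3x3 intrinsics, pixels), "distortion" ([k1, k2, p1, p2, k3] as OpenCV has them; the pictures are not rectified), "rvec" (rotation vector, rad) and "tvec" (3), from world to camera coordinates, as OpenCV has them. Camera axes: x right, y down, z forward; pixel columns grow to the right and rows downward; lengths in m; the calibration is good to about 2 mm. A picture is of the moment at which its call begins.
- env.close_job(): hands the job in; it is judged then, once.
The state is a dict: "time_s": time; "q": joint angles; "qvel": joint speeds; "joint_efforts": joint torques, N m; "position": TCP position; "tool_rot": TCP orientation; "ft_force": force on the tool from outside, world axes, zero at the start; "wrist_torque": the same for the moment, N m; "grip_width": finger opening in m; "gripper_force": force on a finger pad.
Only numpy, scipy, OpenCV 4.12 (cv2) and the standard library are available. Lean on these libraries where they do the work, as an engineer would, in place of code of your own. Each camera call takes 0.05 s, during which the arm holds its last target. There are 200 camera calls.

## Working session

There is one attempt and no reset: what is moved stays moved. The work goes in short steps, Python scripts to look and compute and a tool call to move; the robot and the scene stay as the last step left them, time stands still between calls to the robot, and variables do not carry over. Pictures are saved under pics/ and viewed, at most 10 in all, crops included, and the job is handed in when it is done.

Besides the shell and the picture viewer there is one more tool, called as name(argument=value, ...) on one line, values as JSON. drive_tool: Moves the arm, as the interface text tells. Its arguments: {"type":"object","properties":{"series":{"type":"array"},"newtons":{"type":"number"}},"required":["series"]}

```bash
mkdir -p pics; ls
cat > h.py <<'E'
import numpy as np, cv2
from rig import env, viewer
def shot(name):
    d=viewer.get_image(name); np.savez('last_%s.npz'%name,**{k:np.array(v) for k,v in d.items()}); return d
def load(name): return dict(np.load('last_%s.npz'%name))
def rays(d,uv):
    uv=np.array(uv,float).reshape(-1,1,2)
    n=cv2.undistortPoints(uv,d['camera_matrix'],d['distortion']).reshape(-1,2)
    R=cv2.Rodrigues(np.array(d['rvec'],float))[0]; t=np.array(d['tvec'],float).ravel()
    return -R.T@t, np.c_[n,np.ones(len(n))]@R
def plane(d,uv,z):
    c,r=rays(d,uv); return c+r*((z-c[2])/r[:,2])[:,None]
def dpt(d,uv):
    c,r=rays(d,uv); uv=np.array(uv,int).reshape(-1,2); return c+r*d['depth'][uv[:,1],uv[:,0]][:,None]
def tri(d1,p1,d2,p2):
    c1,r1=rays(d1,[p1]);c2,r2=rays(d2,[p2]); A=np.c_[r1[0],-r2[0]]
    s=np.linalg.lstsq(A,c2-c1,rcond=None)[0]; a=c1+r1[0]*s[0]; b=c2+r2[0]*s[1]
    return (a+b)/2, np.linalg.norm(a-b)
def cloud(d):
    v,u=np.mgrid[0:480,0:640]; uv=np.c_[u.ravel(),v.ravel()]; return dpt(d,uv).reshape(480,640,3)
def save(n,img,s=1): cv2.imwrite('pics/'+n,cv2.resize(img[:,:,::-1],None,fx=s,fy=s,interpolation=cv2.INTER_CUBIC))
E
python3 - <<'E'
from h import *
for n in('top','scene','wrist'):
    d=shot(n); save(n+'0.png',d['img']); print(n,rays(d,[[320,240]]))
o=env.observe();print(o)
E
```

```text
pics
top (array([0.50278178, 0.04380813, 1.07459435]), array([[ 0.06800976,  0.02179622, -0.99747129]]))
scene (array([0.90781888, 0.69768023, 0.68559492]), array([[-0.37469642, -0.6661861 , -0.64488414]]))
wrist (array([ 0.30352705, -0.46275735,  0.37382704]), array([[-0.27006475, -0.13205089, -0.95378746]]))
{'time_s': 0.15, 'q': array([-7.69084137e+01,  2.18326380e+01,  7.43721991e+01, -4.98110126e-04,
        8.38587890e+01, -1.23363213e+01]), 'qvel': array([-0.01488619, -0.00820474, -0.21504856,  0.03569788,  0.06494744,
       -0.04423929]), 'joint_efforts': array([ 2.87702278e-03, -4.48623455e+01, -2.31343853e+01, -1.61483040e-04,
        3.80657191e-03,  1.01896194e-05]), 'position': array([ 0.2360952 , -0.496499  ,  0.23086397]), 'tool_rot': array([[ 9.03125889e-01,  4.29375782e-01, -2.59952895e-04],
       [ 4.29375799e-01, -9.03125272e-01,  1.07966363e-03],
       [ 2.28811385e-04, -1.08668965e-03, -9.99999383e-01]]), 'ft_force': array([0.02223585, 0.91759686, 0.06209704]), 'wrist_torque': array([-0.00396138,  0.05325801, -0.02135617]), 'gripper_force': 0.0, 'grip_width': 0.08522417553805245}
```

View pics/top0.png

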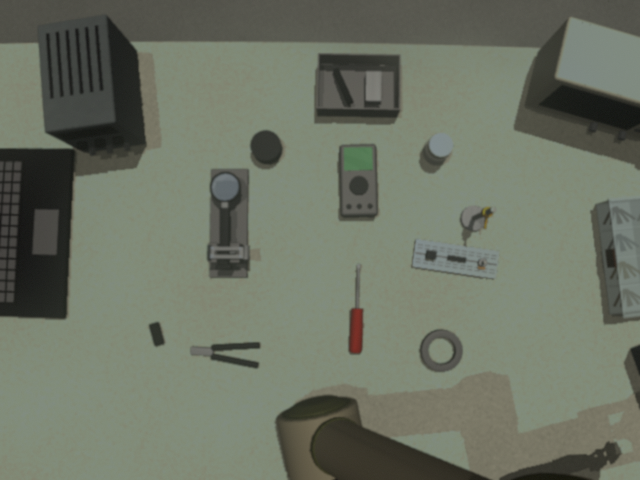

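View pics/scene0.png

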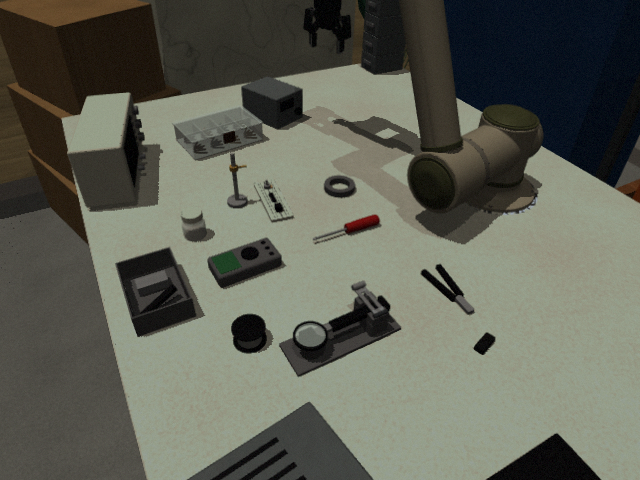

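The top view shows the rest at about (228,222): lens at (226,188), hasp at (228,253). The board is at (455,258) with relay (430,255), chip (457,259) and pot (481,264). The gauge foot is at (472,218) with the brass pointer near (488,211). In the scene view the lens is at (311,336), the hasp at (370,300) and the gauge at (236,185).

Run:
```python
from h import *
t=load('top');s=load('scene')
a=cv2.resize(t['img'][160:285,195:265],None,fx=4,fy=4,interpolation=cv2.INTER_CUBIC)
b=cv2.resize(t['img'][195:285,405:505],None,fx=4,fy=4,interpolation=cv2.INTER_CUBIC)
c=cv2.resize(s['img'][270:380,275:405],None,fx=3,fy=3,interpolation=cv2.INTER_CUBIC) 
e=cv2.resize(s['img'][145:225,215:300],None,fx=3,fy=3,interpolation=cv2.INTER_CUBIC)
im=np.zeros((600,800,3),np.uint8)
im[:500,:280]=a; im[:360,280:680]=b; im[360:600,280:535]=e
im[360:600,540:800]=cv2.resize(s['img'][275:355,318:405],(260,240),interpolation=cv2.INTER_CUBIC)
save('z.png',im)
c=cloud(t)
for n,p in dict(lens=(226,188),strap=(228,253),roll=(246,253),handle=(225,225),block=(228,267),board=(420,262),chip=(457,259),foot=(468,222),tip=(490,210)).items():
    print(n,c[p[1],p[0]].round(4), t['depth'][p[1],p[0]])
print(t['camera_matrix'],s['camera_matrix'])
o=env.observe();w=load('wrist');C,r=rays(w,[[320,240],[620,240],[320,460]]);T=o['tool_rot']
print('cam in tool',(C-o['position'])@T, r@T)
```

```text
lens [0.6678 0.2468 0.0473] 1.0394002
strap [0.5445 0.2382 0.0501] 1.0288967
roll [0.5444 0.201  0.0705] 1.0077757
handle [0.5969 0.2453 0.0516] 1.0307187
block [0.5028 0.0438 1.0746] 0.0
board [ 0.537  -0.1278  0.0075] 1.0634559
chip [ 0.544  -0.1977  0.0161] 1.0538156
foot [ 0.6168 -0.2203  0.009 ] 1.0649444
tip [ 0.6249 -0.227   0.1355] 0.9390701
[[549.79854705   0.         320.62702065]
 [  0.         549.79854705 243.81236495]
 [  0.           0.           1.        ]] [[470.87482249   0.         319.17558472]
 [  0.         470.87482249 235.95425515]
 [  0.           0.           1.        ]]
cam in tool [ 0.07542    -0.0016747  -0.14294408] [[-0.30082016  0.0043357   0.9537145 ]
 [-0.30108004  0.87087402  0.95345024]
 [-0.89890398  0.00437148  0.77038979]]
```

View pics/z.png

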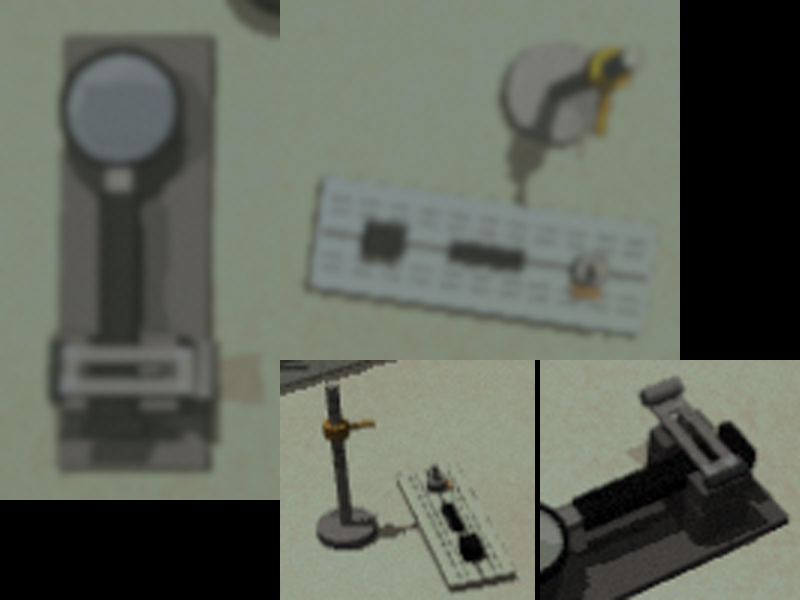

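The zoomed crops show the loupe in the rest pointing to +x, with the steel roll at top px (246,252) on the -y side. The chip is the middle black block at top px (457,259). The pointer leaves the collar towards the board, with its tip near top px (485,227). I'll move the wrist camera over the board first.

drive_tool(series=[[[0.03,-0.009,-0.02],-5,0.085],[[0.07,-0.02,-0.02],-10,0.085],[[0.11,-0.032,-0.02],-15,0.085],[[0.15,-0.044,-0.02],-21,0.085],[[0.19,-0.055,-0.02],-27,0.085],[[0.23,-0.067,-0.02],-33,0.085],[[0.27,-0.079,-0.02],-39,0.085],[[0.31,-0.09,-0.02],-45,0.085],[[0.35,-0.102,-0.02],-51,0.085],[[0.385,-0.112,-0.02],-57,0.085],[[0.415,-0.121,-0.02],-61,0.085],[[0.43,-0.125,-0.02],-64,0.085],[[0.435,-0.127,-0.02],-64.6,0.085],[[0.435,-0.127,-0.02],-64.6,0.085],[[0.435,-0.127,-0.02],-64.6,0.085]])

```text
time_s: 1.65
position: [0.5738, -0.1962, 0.2514]
tool_rot: [[0.002, 1.0, -0.0], [1.0, -0.002, -0.0], [-0.0, -0.0, -1.0]]
ft_force: [0.7, -0.1, 1.0]
grip_width: 0.0848
gripper_force: 0.0
```

Run:
```python
from h import *
d=shot('wrist');np.savez('w1.npz',**d);save('w1.png',d['img']);o=env.observe();print(o['position'],o['tool_rot'].round(4),o['time_s'])
```

```text
[ 0.57373385 -0.19626423  0.25143684] [[ 1.8e-03  1.0e+00 -2.0e-04]
 [ 1.0e+00 -1.8e-03 -2.0e-04]
 [-2.0e-04 -2.0e-04 -1.0e+00]] 1.7
```

drive_tool(series=[[[0.02,0,0],0,0.085],[[0.05,0,0],0,0.085],[[0.07,0,0],0,0.085],[[0.08,0,0],0,0.085],[[0.08,0,0],0,0.085],[[0.08,0,0],0,0.085],[[0.08,0,0],0,0.085]])

```text
time_s: 2.4
position: [0.5744, -0.1161, 0.2512]
tool_rot: [[0.001, 1.0, -0.0], [1.0, -0.001, -0.0], [-0.0, -0.0, -1.0]]
ft_force: [-0.2, 0.5, -0.5]
grip_width: 0.0849
gripper_force: 0.0
```

Run:
```python
from h import *
d=shot('wrist');np.savez('w2.npz',**d);save('w2.png',d['img']);o=env.observe();print(o['position'],o['tool_rot'].round(4),o['time_s'])
```

```text
[ 0.57440732 -0.11610504  0.25115911] [[ 7.e-04  1.e+00 -2.e-04]
 [ 1.e+00 -7.e-04 -0.e+00]
 [-0.e+00 -2.e-04 -1.e+00]] 2.45
```

View pics/w1.png

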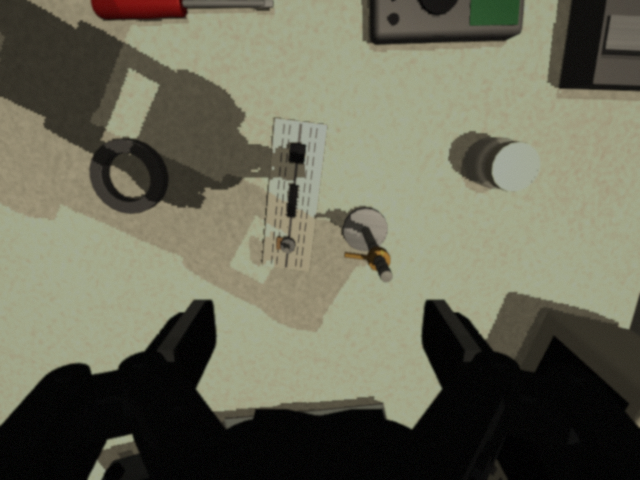

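View pics/w2.png

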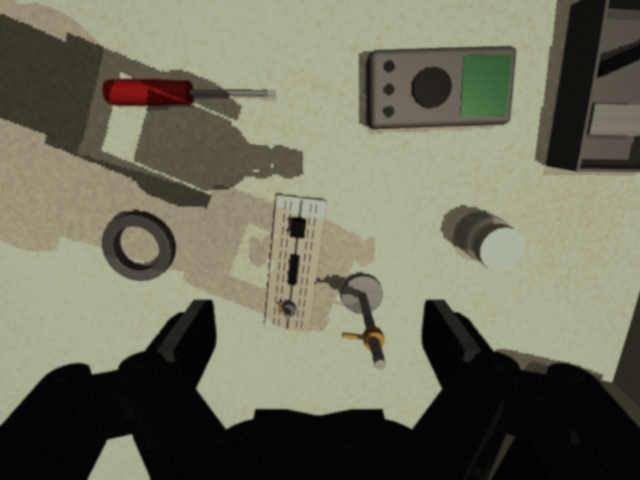

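w1 shows the chip at (293,200), pointer tip (345,255) and collar (380,258). w2 shows the chip at (293,268), tip (342,336) and collar (372,338). Next I triangulate these by masks, and work out the shift to the rest.

Run:
```python
from h import *
D=[dict(np.load(f)) for f in('w1.npz','w2.npz')]
R=[(285,303,180,222),(285,303,250,290)]; B=[(335,395,240,280),(332,390,322,355)]
ch=[];tip=[];cl=[]
for d,r,b in zip(D,R,B):
    im=d['img'].astype(int)
    g=im[r[2]:r[3],r[0]:r[1]].sum(2); m=(g<150).astype(np.uint8)
    n,l,s,c=cv2.connectedComponentsWithStats(m); k=1+np.argmax(s[1:,4]); p=c[k]+[r[0],r[2]]; ch.append(p)
    v,u=np.where(l==k); _,sz,an=cv2.minAreaRect(np.c_[u,v].astype(np.float32)); print('chip',p,sz,an)
    dd=im[b[2]:b[3],b[0]:b[1]]; m=(dd[:,:,0]-dd[:,:,2]>60)
    v,u=np.where(m); u=u+b[0];v=v+b[2]
    q=u<=u.min()+15; t=[u.min(),v[u<=u.min()+3].mean()]; tip.append(t); print('tip',t,'ptr line',[v[(u>=a)&(u<a+4)].mean().round(2) for a in range(u.min(),u.min()+24,4)], m.sum())
    w=d['depth'];print('ptr z by depth',[dpt(d,[[a,int(round(v[u==a].mean()))]])[0].round(4) for a in range(u.min()+1,u.min()+20,3)])
    print('chip pl z=.015',plane(d,[p],.015), 'depth', dpt(d,[p.round()]))
print('chip tri',tri(D[0],ch[0],D[1],ch[1]));print('tip tri',tri(D[0],tip[0],D[1],tip[1]))
t=load('top'); 
print('board mask')
for n,p in dict(lens=(225,187),roll=(246,252.5)).items(): print(n,plane(t,[p],{'lens':.049,'roll':.07}[n]))
```

```text
chip [291.8244898  200.28979592] (8.153582572937012, 32.32990264892578) 5.440331935882568
tip [np.int64(345), np.float64(255.0)] ptr line [np.float64(255.0), np.float64(255.5), np.float64(255.71), np.float64(256.6), np.float64(257.5), np.float64(nan)] 175<stdin>:12: RuntimeWarning: Mean of empty slice.
  ret = ret.dtype.type(ret / rcount)
<stdin>:13: RuntimeWarning: Mean of empty slice.
Traceback (most recent call last):
ValueError: cannot convert float NaN to integer
```

drive_tool(series=[[[0.03,0,0],0,0.085],[[0.07,0.002,0.01],0,0.085],[[0.11,0.003,0.01],0,0.085],[[0.15,0.004,0.01],0,0.085],[[0.19,0.005,0.01],0,0.085],[[0.23,0.006,0.01],0,0.085],[[0.26,0.006,0.01],0,0.085],[[0.28,0.006,0.01],0,0.085],[[0.28,0.006,0.01],0,0.085],[[0.28,0.006,0.01],0,0.085]])

```text
time_s: 3.45
position: [0.5805, 0.1642, 0.2411]
tool_rot: [[-0.0, 1.0, -0.0], [1.0, 0.0, -0.0], [-0.0, -0.0, -1.0]]
ft_force: [0.4, 0.3, -0.3]
grip_width: 0.0847
gripper_force: 0.0
```

Run:
```python
from h import *
d=shot('wrist');np.savez('w3.npz',**d);o=env.observe();print(o['position'],o['tool_rot'].round(4),o['time_s'])
```

```text
[0.5805451  0.16374552 0.2411726 ] [[ 5.e-04  1.e+00 -2.e-04]
 [ 1.e+00 -5.e-04 -3.e-04]
 [-3.e-04 -2.e-04 -1.e+00]] 3.5
```

drive_tool(series=[[[0.02,0,0],0,0.085],[[0.04,0,0],0,0.085],[[0.05,0,0],0,0.085],[[0.05,0,0],0,0.085],[[0.05,0,0],0,0.085],[[0.05,0,0],0,0.085]])

```text
time_s: 4.1
position: [0.5804, 0.2138, 0.2414]
tool_rot: [[0.0, 1.0, 0.0], [1.0, -0.0, -0.0], [-0.0, 0.0, -1.0]]
ft_force: [-0.7, 0.9, -0.3]
grip_width: 0.0851
gripper_force: 0.0
```

Run:
```python
from h import *
a=dict(np.load('w3.npz'))
d=shot('wrist');np.savez('w4.npz',**d);o=env.observe();print(o['position'],o['tool_rot'].round(4),o['time_s'])
im=np.zeros((600,800,3),np.uint8)
for i,x in enumerate((a,d)): im[:,i*400:i*400+400]=cv2.resize(x['img'][30:330,220:420],(400,600),interpolation=cv2.INTER_CUBIC)
save('w34.png',im)
```

```text
[0.58042934 0.21389965 0.24140403] [[ 5.e-04  1.e+00  1.e-04]
 [ 1.e+00 -5.e-04 -2.e-04]
 [-2.e-04  1.e-04 -1.e+00]] 4.15
```

View pics/w34.png

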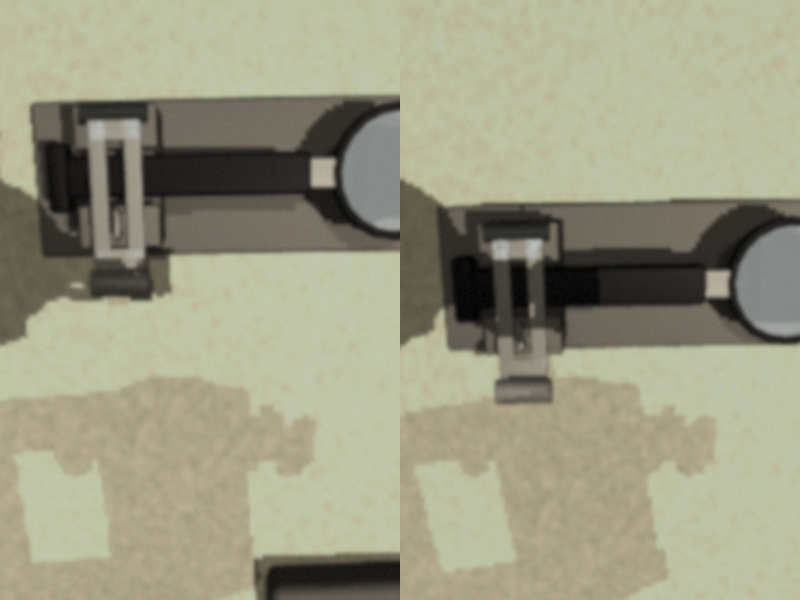

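The crop (2x, offset (220,30)) shows the roll at full px (280.5,172) in w3 and (281.5,225) in w4. The handle midline is near rows 116.5 and 172.5. The lens is partly cut off on the right.

Run:
```python
from h import *
W=[dict(np.load(f'w{i}.npz')) for i in(1,2,3,4)]
tips=[]
for d,b in zip(W[:2],[(335,395,240,280),(332,390,322,355)]):
    im=d['img'].astype(int); dd=im[b[2]:b[3],b[0]:b[1]]; m=(dd[:,:,0]-dd[:,:,2]>60).astype(np.uint8)
    n,l,s,c=cv2.connectedComponentsWithStats(m,connectivity=8); v,u=np.where(m); 
    t=(u.min()-0.5+b[0], v[u<=u.min()+4].mean()+b[2]); tips.append(t); print('tip',t,s[1:].tolist())
    z=[dpt(d,[[a+b[0],int(round(v[u==a].mean()))+b[2]]])[0] for a in range(u.min()+1,u.min()+18) if (u==a).any()]
    print('ptr depth pts',np.array(z).round(4)[::3].tolist())
print('tip',tri(W[0],tips[0],W[1],tips[1]))
ch=[]
for d,r in zip(W[:2],[(285,303,180,222),(285,303,250,290)]):
    g=d['img'][r[2]:r[3],r[0]:r[1]].astype(int).sum(2); m=(g<150).astype(np.uint8)
    n,l,s,c=cv2.connectedComponentsWithStats(m); k=1+np.argmax(s[1:,4]); ch.append(c[k]+[r[0],r[2]])
    v,u=np.where(l==k); print('chip',ch[-1],plane(d,[ch[-1]],.014),cv2.minAreaRect(np.c_[u,v].astype(np.float32)), s[k])
print('chip',tri(W[0],ch[0],W[1],ch[1]))
a,b=W[2:]
print('roll',tri(a,(280.5,172),b,(281.5,225)))
for d,r in((a,172),(b,225)): print('roll ends@.07',plane(d,[[265.5 if d is a else 268,r],[296 if d is a else 296,r]],.07), 'depth', dpt(d,[[280,r],[275,r],[287,r]]).round(4).tolist())
L=[];H=[]
for d,r in((a,(375,470,60,180)),(b,(375,470,110,240))):
    im=d['img'].astype(int)
    sub=im[r[2]:r[3],r[0]:r[1]]; m=((sub[:,:,2]-sub[:,:,0]>3)&(sub.sum(2)>250)).astype(np.uint8)
    n,l,s,c=cv2.connectedComponentsWithStats(m); k=1+np.argmax(s[1:,4]); v,u=np.where(l==k)
    cn=max(cv2.findContours((l==k).astype(np.uint8),0,1)[0],key=len); e=cv2.fitEllipse(cn); L.append(np.array(e[0])+[r[0],r[2]]); print('lens',L[-1],e,s[k])
    R0={0:100,1:155}[int(d is b)]
    h=[]
    for x in (300,320,340,360):
        col=im[R0:R0+40,x].sum(1); q=np.where(col<170)[0]+R0; h.append((x,q.min(),q.max()))
    print('handle',h); H.append(h)
print('lens',tri(a,L[0],b,L[1]))
for i in range(4):
    m=lambda h:(h[i][0],(h[i][1]+h[i][2])/2)
    print('handle @.052',plane(a,[m(H[0])],.052),plane(b,[m(H[1])],.052),'depth z',dpt(a,[np.round(m(H[0]))])[0,2],dpt(b,[np.round(m(H[1]))])[0,2])
```

```text
tip (np.float64(344.5), np.float64(255.125)) [[41, 10, 14, 15, 92], [10, 14, 17, 5, 59], [34, 23, 7, 7, 24]]
ptr depth pts [[0.5974, -0.2256, 0.1024], [0.6, -0.2263, 0.1033], [0.6024, -0.2258, 0.1045], [0.6052, -0.2263, 0.1032], [0.6078, -0.2265, 0.1026], [0.6105, -0.2283, 0.1027]]
tip (np.float64(342.5), np.float64(335.5)) [[37, 10, 16, 14, 93], [11, 12, 16, 5, 60], [33, 21, 5, 6, 20]]
ptr depth pts [[0.598, -0.2251, 0.104], [0.6008, -0.2256, 0.1032], [0.6037, -0.2262, 0.1023], [0.6064, -0.2256, 0.1033], [0.6093, -0.226, 0.1027]]
tip (array([ 0.59646004, -0.22605111,  0.10159964]), np.float64(0.0005701986400376825))
chip [291.8244898  200.28979592] [[ 0.54491855 -0.19497702  0.014     ]] ((6.6651692390441895, 20.015731811523438), (8.153582572937012, 32.32990264892578), 5.440331935882568) [  2   4  11  33 245]
chip [292.96888889 268.94222222] [[ 0.54515007 -0.19449063  0.014     ]] ((8.049505233764648, 19.00495147705078), (7.8607940673828125, 30.249130249023438), 5.710592269897461) [  3   4  11  31 225]
chip (array([ 0.54486012, -0.19543282,  0.0116975 ]), np.float64(0.00022895942116
[... 976 characters left out ...]
, np.int64(155), np.int64(181)), (360, np.int64(157), np.int64(181))]
lens (array([ 0.72307992,  0.2477496 , -0.22852541]), np.float64(0.0025678997678827255))
handle @.052 [[0.5640034  0.24761715 0.052     ]] [[0.56335435 0.24866021 0.052     ]] depth z 0.052389808087775824 0.05239443097601576
handle @.052 [[0.58170756 0.25057684 0.052     ]] [[0.58181208 0.25412845 0.052     ]] depth z 0.05288224007582809 0.05301778888172998
handle @.052 [[0.59937481 0.25059995 0.052     ]] [[0.6001835  0.25458066 0.052     ]] depth z 0.052778308186244294 0.05482396226920855
handle @.052 [[0.61705796 0.25065115 0.052     ]] [[0.61860147 0.25368367 0.052     ]] depth z 0.05219915177597112 0.05175716988120099
```

Run:
```python
from h import *
for i in(3,4):
    d=dict(np.load(f'w{i}.npz')); c=cloud(d); X,Y,Z=c[...,0],c[...,1],c[...,2]
    g=d['img'].astype(int).sum(2)
    for x0,x1 in((.575,.59),(.59,.605),(.605,.62)):
        m=(Z>.047)&(Z<.056)&(X>x0)&(X<x1)&(abs(Y-.25)<.03); y=Y[m]; print('handle',np.percentile(y,[2,50,98]).round(4),np.median(Z[m]).round(4),m.sum())
    m=(abs(X-.672)<.045)&(abs(Y-.25)<.045)&(Z>.040)&(Z<.056); print('lens',m.sum(),X[m].min(),X[m].max(),Y[m].min(),Y[m].max(),np.median(Z[m]))
    r,c0=np.where((g<130)&m); 
    p=np.c_[X[m],Y[m]].astype(np.float32); k=p[:,0]>.645; (cx,cy),rad=cv2.minEnclosingCircle(p[k]); print(cx,cy,rad)
    m=(Z>.062)&(Z<.085)&(abs(X-.547)<.04)&(abs(Y-.204)<.05); print('roll', [np.percentile(q[m],[2,50,98]).round(4) for q in(X,Y,Z)],m.sum())
    m=(Z>.058)&(Z<.09)&(abs(X-.547)<.04)&(Y>.21)&(Y<.29)
    A=np.c_[Y[m],np.ones(m.sum())]; print('strap slope',np.linalg.lstsq(A,Z[m],rcond=None)[0], Y[m].min(),Y[m].max())
for i in(1,2):
    d=dict(np.load(f'w{i}.npz')); c=cloud(d); X,Y,Z=c[...,0],c[...,1],c[...,2]
    m=(abs(Y+.226)<.0018)&(X>.597)&(X<.612)&(Z>.08)&(Z<.12); print('ptr z',Z[m].mean(),Z[m].std(),m.sum())
    m=(abs(X-.545)<.004)&(abs(Y+.195)<.015)&(Z>.005); print('chip z',np.median(Z[m]))
    m=(abs(X-.545)<.05)&(abs(Y+.195)<.06)&(Z<.004)&(Z>-.01);print('table',np.median(Z[m]))
```

```text
handle [0.2412 0.2501 0.259 ] 0.0522 374
handle [0.2421 0.2506 0.259 ] 0.0523 361
handle [0.2421 0.2506 0.2591] 0.0524 360
lens 3849 0.6270127470361839 0.7002484018664816 0.22212460106728105 0.2812800212459923 0.047880229995891366
0.670438289642334 0.25177568197250366 0.030274109914898872
roll [array([0.5346, 0.5461, 0.5581]), array([0.199 , 0.2167, 0.2519]), array([0.0621, 0.0634, 0.072 ])] 1197
strap slope [-0.0150431  0.0662906] 0.2100790124435434 0.2786850510837073
handle [0.2417 0.2501 0.2588] 0.0523 321
handle [0.2417 0.2509 0.259 ] 0.0524 339
handle [0.2416 0.2509 0.2591] 0.0524 320
lens 3450 0.6270283074568113 0.699546507146333 0.22207113886990715 0.2814665953196264 0.047925969121291906
0.6707251667976379 0.25178325176239014 0.030033526942133904
roll [array([0.5345, 0.5461, 0.558 ]), array([0.1996, 0.2176, 0.2522]), array([0.0621, 0.0634, 0.0721])] 1107
strap slope [-0.01761042  0.06701764] 0.21001707380638662 0.279060309421605
ptr z 0.10278513871372988 0.0009234684793186597 71
chip z 0.01610259400918118
table 0.000515685248606651
ptr z 0.10253896418228549 0.0010062137144283797 61
chip z 0.015514759900779773
table 0.00048269352709698343
```

drive_tool(series=[[[-0.005,-0.012,0.02],-1,0.045],[[-0.011,-0.03,0.05],-1.1,0.045],[[-0.0115,-0.034,0.08],-1.1,0.045],[[-0.0115,-0.034,0.11],-1.1,0.045],[[-0.0115,-0.034,0.14],-1.1,0.045],[[-0.0115,-0.034,0.165],-1.1,0.045],[[-0.0115,-0.034,0.18],-1.1,0.045],[[-0.0115,-0.034,0.188],-1.1,0.045],[[-0.0115,-0.034,0.188],-1.1,0.045],[[-0.0115,-0.034,0.188],-1.1,0.045],[[-0.0115,-0.034,0.188],-1.1,0.045]], newtons=25)

```text
time_s: 5.25
position: [0.5468, 0.2033, 0.0544]
tool_rot: [[-0.02, 1.0, 0.002], [1.0, 0.02, 0.0], [0.0, 0.002, -1.0]]
ft_force: [-0.1, -0.4, -0.1]
grip_width: 0.0449
gripper_force: 0.0
```

drive_tool(series=[[[0,0,0],0,0.02],[[0,0,0],0,0.02],[[0,0,0],0,0.02],[[0,0,0],0,0.02],[[0,0,0],0,0.02],[[0,0,0],0,0.02],[[0,0,0],0,0.02],[[0,0,0],0,0.02]])

```text
time_s: 6.05
position: [0.5463, 0.2032, 0.0533]
tool_rot: [[-0.02, 1.0, -0.0], [1.0, 0.02, -0.0], [-0.0, -0.0, -1.0]]
ft_force: [-0.8, -1.7, 0.8]
grip_width: 0.0251
gripper_force: 27.9
```

drive_tool(series=[[[0.0009,0,-0.0071],0,0.02],[[0.0029,0,-0.0154],0,0.02],[[0.0059,0,-0.0234],0,0.02],[[0.0098,0,-0.0309],0,0.02],[[0.0146,0,-0.038],0,0.02],[[0.0202,0,-0.0444],0,0.02],[[0.0265,0,-0.0501],0,0.02],[[0.0335,0,-0.0551],0,0.02],[[0.041,0,-0.0591],0,0.02],[[0.0489,0,-0.0622],0,0.02],[[0.0572,0,-0.0644],0,0.02],[[0.0656,0,-0.0655],0,0.02],[[0.0741,0,-0.0656],0,0.02],[[0.0826,0,-0.0647],0,0.02],[[0.0909,0,-0.0628],0,0.02],[[0.0989,0,-0.0599],0,0.02],[[0.1066,0,-0.0561],0,0.02],[[0.1137,0,-0.0514],0,0.02],[[0.1202,0,-0.0458],0,0.02],[[0.126,0,-0.0396],0,0.02]])

```text
time_s: 8.05
position: [0.5438, 0.3318, 0.0939]
tool_rot: [[-0.02, 1.0, 0.002], [1.0, 0.02, 0.004], [0.004, 0.002, -1.0]]
ft_force: [-3.7, 3.7, 8.0]
grip_width: 0.0246
gripper_force: 26.6
```

drive_tool(series=[[[0,0,0],0,0.03],[[0,0,0],0,0.05],[[0,0,0],0,0.05],[[0,0,0],0,0.05],[[0,0,-0.02],0,0.05],[[0,0,-0.05],0,0.05],[[0,0,-0.09],0,0.05],[[0,0,-0.12],0,0.05],[[-0.02,0.02,-0.13],-5,0.05],[[-0.05,0.04,-0.13],-13,0.05],[[-0.075,0.065,-0.13],-21,0.05],[[-0.08,0.068,-0.13],-29,0.05],[[-0.08,0.068,-0.13],-37,0.05],[[-0.08,0.068,-0.13],-45,0.05],[[-0.08,0.068,-0.13],-53,0.05],[[-0.08,0.068,-0.13],-61,0.05],[[-0.08,0.068,-0.13],-69,0.05],[[-0.08,0.068,-0.13],-77,0.05],[[-0.08,0.068,-0.13],-85,0.05],[[-0.08,0.068,-0.13],-90,0.05]])

```text
time_s: 10.05
position: [0.6135, 0.2503, 0.223]
tool_rot: [[-1.0, -0.024, 0.0], [-0.024, 1.0, 0.0], [-0.0, 0.0, -1.0]]
ft_force: [0.3, -0.6, -0.2]
grip_width: 0.0507
gripper_force: 0.0
```

Run:
```python
from h import *
d=shot('wrist');s=shot('scene');o=env.observe();print(o['position'],o['tool_rot'].round(4),o['time_s'])
im=np.zeros((480,800,3),np.uint8); im[:,:400]=d['img'][:,120:520]; im[:480,400:]=cv2.resize(s['img'][250:370,305:405],(400,480),interpolation=cv2.INTER_CUBIC)
save('open.png',im)
c=cloud(d); X,Y,Z=c[...,0],c[...,1],c[...,2]
for x0,x1 in((.575,.59),(.59,.605),(.605,.62)):
    m=(Z>.047)&(Z<.056)&(X>x0)&(X<x1)&(abs(Y-.25)<.015); print('handle',np.percentile(Y[m],[2,50,98]).round(4),np.median(Z[m]).round(4),m.sum())
m=(abs(X-.671)<.045)&(abs(Y-.252)<.045)&(Z>.042)&(Z<.056)&(X>.645); p=np.c_[X[m],Y[m]].astype(np.float32); print('lens',cv2.minEnclosingCircle(p), m.sum())
m=(Z>.07)&(Z<.14)&(abs(X-.547)<.04)&(abs(Y-.29)<.07); print('hasp',np.percentile(Y[m],[2,98]),np.percentile(Z[m],[2,98]),m.sum())
```

```text
[0.6134724  0.2503552  0.22302776] [[-9.998e-01 -2.000e-02  2.000e-04]
 [-2.000e-02  9.998e-01  1.000e-04]
 [-2.000e-04  1.000e-04 -1.000e+00]] 10.15
handle [0.2412 0.25   0.2588] 0.0524 358
handle [0.2414 0.2503 0.259 ] 0.0524 337
handle [0.2416 0.2499 0.2588] 0.0525 330
lens ((0.6706686019897461, 0.2517918646335602), 0.030159616842865944) 2758
hasp [0.28212299 0.32785384] [0.07137791 0.11867392] 2041
```

View pics/open.png

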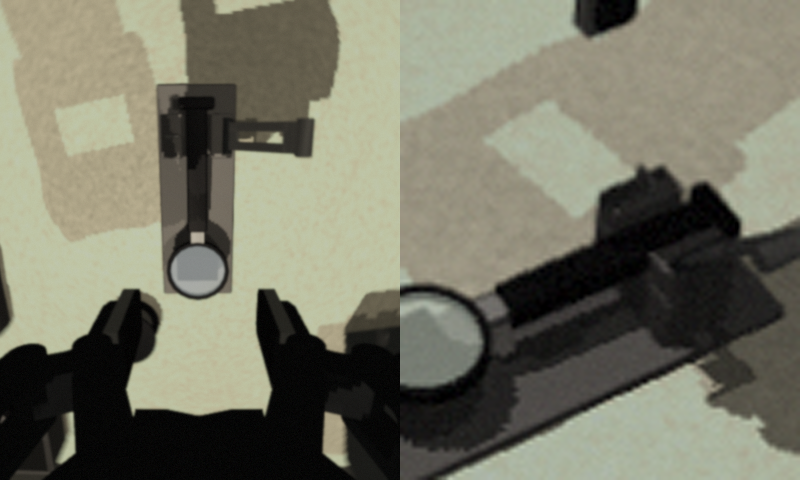

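The hasp strap now lies over on +y, past upright, and the handle is free with its centre line at y = 0.250. Next I descend and grip.

drive_tool(series=[[[0,0,0.03],0,0.05],[[0,0,0.06],0,0.05],[[0,0,0.09],0,0.05],[[0,0,0.12],0,0.05],[[0,0,0.15],0,0.05],[[0,0,0.175],0,0.05],[[0,0,0.19],0,0.05],[[0,0,0.196],0,0.05],[[0,0,0.196],0,0.05],[[0,0,0.196],0,0.04],[[0,0,0.196],0,0.03],[[0,0,0.196],0,0.02],[[0,0,0.196],0,0.01],[[0,0,0.196],0,0.01],[[0,0,0.196],0,0.01],[[0,0,0.196],0,0.01],[[0,0,0.196],0,0.01]], newtons=50)

```text
time_s: 11.85
position: [0.6138, 0.2507, 0.0279]
tool_rot: [[-1.0, -0.02, 0.002], [-0.02, 1.0, 0.0], [-0.002, 0.0, -1.0]]
ft_force: [-1.2, -0.8, 5.9]
grip_width: 0.0172
gripper_force: 49.9
```

drive_tool(series=[[[0,0,-0.004],0,0.01],[[0,0,-0.01],0,0.01],[[0,0,-0.018],0,0.01],[[0,0,-0.028],0,0.01],[[0,0,-0.04],0,0.01],[[0,0,-0.055],0,0.01],[[0,0,-0.075],0,0.01],[[0,0,-0.095],0,0.01],[[0,0,-0.11],0,0.01],[[0,0,-0.118],0,0.01],[[0,0,-0.12],0,0.01],[[0,0,-0.12],0,0.01],[[0,0,-0.12],0,0.01],[[0,0,-0.12],0,0.01]])

```text
time_s: 13.25
position: [0.6131, 0.2505, 0.1461]
tool_rot: [[-1.0, -0.02, -0.001], [-0.02, 1.0, -0.0], [0.001, -0.0, -1.0]]
ft_force: [0.1, 0.6, -2.1]
grip_width: 0.017
gripper_force: 49.0
```

```bash
cat > lens.py <<'E'
from h import *
def lens():
    d=shot('wrist'); o=env.observe(); T=o['tool_rot']; P=(cloud(d)-o['position'])@T; ok=d['depth']>0
    X,Y,Z=P[...,0],P[...,1],P[...,2]
    m=ok&(X<-.012)&(X>-.1)&(abs(Y)<.04)&(abs(Z+.019)<.025)
    p=P[m]; L=p[p[:,0]<-.03]; 
    print('n',len(L),'circle',cv2.minEnclosingCircle(L[:,:2].astype(np.float32)),'x',L[:,0].min())
    r=L[np.hypot(L[:,0]+.057,L[:,1])<.034]
    for _ in range(3):
        A=np.c_[r[:,:2],np.ones(len(r))]; k=np.linalg.lstsq(A,r[:,2],rcond=None)[0]; e=r[:,2]-A@k; r=r[abs(e)<.004]
    print('plane slope deg',np.degrees(k[:2]).round(2),'z at circle',k@[-.057,0,1],'rms',e.std(),len(r))
    print('pos',o['position'].round(4),T.round(4).tolist(),'grip',o['grip_width'],o['gripper_force'],'ft',o['ft_force'].round(1),o['wrist_torque'].round(2),o['time_s'])
    return d,o,P
E
python3 - <<'E'
from lens import *
d,o,P=lens(); save('lift.png',d['img'])
E
```

```text
n 1168 circle ((-0.03520412743091583, 0.0018458003178238869), 0.014440661296248436) x -0.04399204425435085
plane slope deg [-7.35 -0.01] z at circle -0.01704312633785509 rms 0.0006682115615258711 1168
pos [0.6132 0.2505 0.1462] [[-0.9998, -0.0196, -0.0013], [-0.0196, 0.9998, -0.0003], [0.0013, -0.0002, -1.0]] grip 0.01713290386683561 48.99064064025879 ft [-0.8 -0.7 -1.5] [ 0.01 -0.    0.02] 13.3
```

View pics/lift.png

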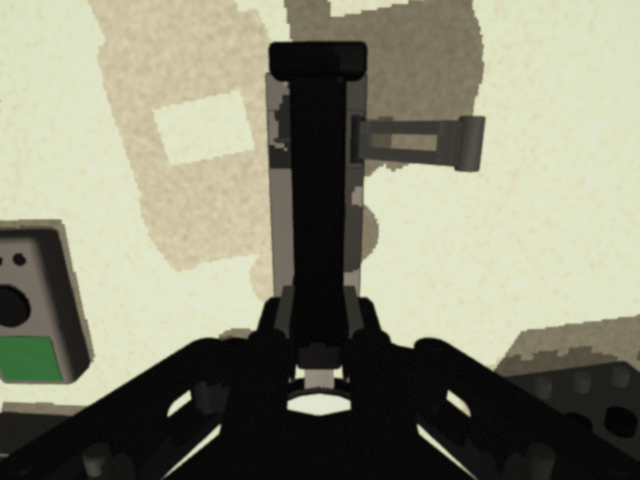

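The loupe is lifted, with its handle along col 320 and the end piece at (318,60). The lens is mostly hidden behind the fingers, so I'll judge level from the handle and the fixed cameras.

```bash
cat > lv.py <<'E'
from h import *
def lv():
    d=shot('wrist'); o=env.observe(); T=o['tool_rot']; P=(cloud(d)-o['position'])@T
    X,Y,Z=P[...,0],P[...,1],P[...,2]; m=(X>.015)&(X<.077)&(abs(Y)<.0075)&(abs(Z+.026)<.012); p=P[m]
    A=np.c_[p[:,:2],np.ones(len(p))]; k=np.linalg.lstsq(A,p[:,2],rcond=None)[0]; e=p[:,2]-A@k
    ys=[]
    for x in(.03,.045,.06,.075):
        q=P[(abs(X-x)<.004)&(abs(Y)<.02)&(abs(Z+.026)<.006)]; ys.append(np.percentile(q[:,1],[2,98]).mean().round(5))
    print('handle slope deg pitch,roll',np.degrees(k[:2]).round(2),'top z at 0',k[2].round(5),'rms',e.std().round(5),len(p),'mid y',ys)
    t=shot('top'); C=cloud(t); zl=o['position'][2]+.019
    g=o['position']-T[:,0]*.057
    m=(abs(C[...,2]-zl-.003)<.02)&(np.hypot(C[...,0]-g[0],C[...,1]-g[1])<.045)&((C@T[:,0]-o['position']@T[:,0])<-.026)
    p=C[m]; print('top lens',len(p),'expect',g.round(4),'circle',cv2.minEnclosingCircle(p[:,:2].astype(np.float32)),'z',np.median(p[:,2]))
    A=np.c_[p[:,:2]-g[:2],np.ones(len(p))]; k=np.linalg.lstsq(A,p[:,2],rcond=None)[0]; print('lens plane deg',np.degrees(k[:2]).round(2),k[2].round(4))
    print('pos',o['position'].round(4),o['time_s'],'ft',o['ft_force'].round(1),'grip',o['grip_width'],o['gripper_force'])
    return d,t,C,o
E
python3 -c "from lv import *; lv()"
```

```text
handle slope deg pitch,roll [ 0.05 -1.4 ] top z at 0 -0.02443 rms 0.00063 7741 mid y [np.float64(0.00153), np.float64(0.00152), np.float64(0.00147), np.float64(0.00136)]
top lens 63 expect [0.6702 0.2517 0.1463] circle ((0.6749848127365112, 0.22939375042915344), 0.018269924446940422) z 0.16460066177841204
lens plane deg [-4.24 22.15] 0.1747
pos [0.6132 0.2505 0.1464] 13.35 ft [-0.4 -0.8 -0.8] grip 0.01695124503148296 48.99062097072601
```

drive_tool(series=[[[0.002,-0.007,-0.005],0,0.01],[[0.006,-0.02,-0.01],0,0.01],[[0.012,-0.04,-0.01],0,0.01],[[0.02,-0.066,-0.01],0,0.01],[[0.028,-0.093,-0.01],0,0.01],[[0.036,-0.12,-0.01],0,0.01],[[0.044,-0.147,-0.01],0,0.01],[[0.053,-0.175,-0.01],0,0.01],[[0.061,-0.203,-0.01],0,0.01],[[0.07,-0.231,-0.01],0,0.01],[[0.078,-0.259,-0.01],0,0.01],[[0.087,-0.287,-0.01],0,0.01],[[0.095,-0.315,-0.01],0,0.01],[[0.103,-0.342,-0.01],0,0.01],[[0.111,-0.368,-0.01],0,0.01],[[0.118,-0.392,-0.01],0,0.01],[[0.125,-0.413,-0.01],0,0.01],[[0.13,-0.43,-0.01],0,0.01],[[0.133,-0.44,-0.01],0,0.01],[[0.1342,-0.444,-0.01],0,0.01]])

```text
time_s: 15.4
position: [0.4873, -0.197, 0.1573]
tool_rot: [[-1.0, -0.018, 0.0], [-0.018, 1.0, -0.0], [-0.0, -0.0, -1.0]]
ft_force: [0.2, -0.2, -0.7]
grip_width: 0.0174
gripper_force: 49.0
```

Run:
```python
from lv import *
t0=cv2.imread('pics/top0.png')[:,:,::-1].astype(int)
d,t,C,o=lv()
g=t0.sum(2); sub=g[245:275,440:475]; n,l,s,c=cv2.connectedComponentsWithStats((sub<170).astype(np.uint8)); k=1+np.argmax(s[1:,4]); p=c[k]+[440,245]; print('top0 chip px',p,s[k],plane(t,[p],.0145))
sub=t0[165:210,205:248]; m=((sub[...,2]>sub[...,1])&(sub.sum(2)>250)).astype(np.uint8); n,l,s,c=cv2.connectedComponentsWithStats(m); k=1+np.argmax(s[1:,4]); p=c[k]+[205,165]; print('top0 lens px',p,s[k],plane(t,[p],.047))
s=shot('scene'); im=np.zeros((480,800,3),np.uint8); im[:,:400]=cv2.resize(t['img'][190:310,400:500],(400,480)); im[:,400:]=cv2.resize(s['img'][130:250,205:305],(400,480),interpolation=cv2.INTER_CUBIC); save('tgt.png',im)
```

```text
handle slope deg pitch,roll [ 0.05 -1.28] top z at 0 -0.02467 rms 0.00063 7730 mid y [np.float64(0.00149), np.float64(0.00145), np.float64(0.00129), np.float64(0.00129)]
top lens 750 expect [ 0.5445 -0.1958  0.1573] circle ((0.5452054142951965, -0.19483014941215515), 0.030248643830418587) z 0.1758015851932525
lens plane deg [0.66 0.3 ] 0.1757
pos [ 0.4875 -0.1969  0.1572] 15.45 ft [-0.2 -0.2 -1.3] grip 0.016776029012181552 48.98428916931152
top0 chip px [455.97435897 258.56410256] [ 8 12 17  4 39] [[ 0.54490009 -0.19607798  0.0145    ]]
top0 lens px [224.91917293 186.63533835] [  7   9  26  26 532] [[0.67040908 0.24898376 0.047     ]]
```

View pics/tgt.png

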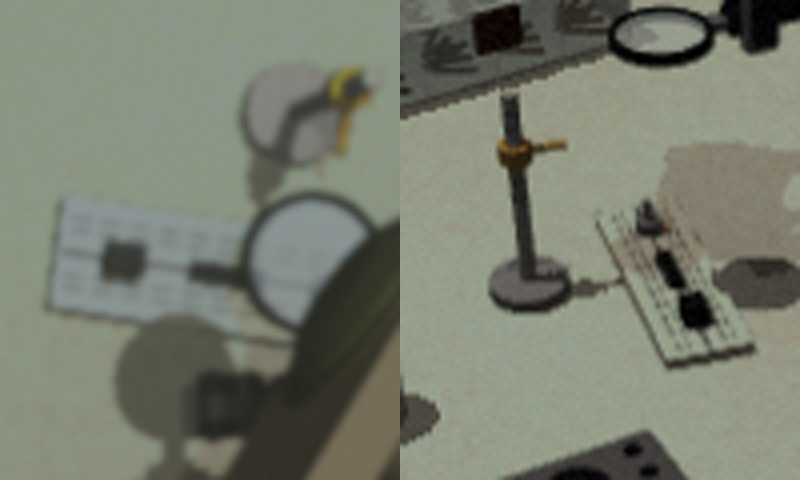

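The lens hangs over the chip (top crop: ring centre near (315,262)), clear of the gauge and pointer. I'll descend now, then compare lens and pointer heights.

drive_tool(series=[[[0,0,0.005],0,0.01],[[0,0,0.013],0,0.01],[[0,0,0.023],0,0.01],[[0,0,0.033],0,0.01],[[0,0,0.043],0,0.01],[[0,0,0.053],0,0.01],[[0,0,0.062],0,0.01],[[0,0,0.069],0,0.01],[[0,0,0.073],0,0.01],[[0,0,0.074],0,0.01],[[0,0,0.074],0,0.01],[[0,0,0.074],0,0.01],[[0,0,0.074],0,0.01],[[0,0,0.074],0,0.01]])

```text
time_s: 16.95
position: [0.488, -0.196, 0.0832]
tool_rot: [[-1.0, -0.02, 0.0], [-0.02, 1.0, -0.0], [-0.0, -0.0, -1.0]]
ft_force: [0.1, 0.4, -1.7]
grip_width: 0.0172
gripper_force: 49.0
```

Run:
```python
from lv import *
d,t,C,o=lv()
for n in('top','scene'):
  zs=[];zl=[];ring=[];hd=[];xy=[]
  for i in range(6):
    s=shot(n); c=cloud(s); X,Y,Z=c[...,0],c[...,1],c[...,2]; im=s['img'].astype(int)
    b=(im[...,0]-im[...,2]>45)&(X>.594)&(X<.614)&(abs(Y+.226)<.008)&(abs(Z-.1)<.015); zs+=list(Z[b])
    r=np.hypot(X-.545,Y+.195); ok=abs(Z-.1)<.015
    zl+=list(Z[ok&(r<.02)]); ring+=list(Z[ok&(r>.025)&(r<.029)&(X>.53)]); xy+=list(c[ok&(r<.038)&(X>.517)][:,:2])
    hd+=list(Z[ok&(X<.50)&(X>.40)&(abs(Y+.197)<.006)])
  for k,v in dict(ptr=zs,glass=zl,ring=ring,handle=hd).items(): print(n,k,len(v),np.median(v).round(4) if v else '',np.percentile(v,[10,90]).round(4) if v else '')
  print(cv2.minEnclosingCircle(np.array(xy,np.float32)))
s=load('scene');t=load('top'); im=np.zeros((480,800,3),np.uint8); im[:,:400]=cv2.resize(t['img'][190:310,400:500],(400,480),interpolation=cv2.INTER_CUBIC); im[:,400:]=cv2.resize(s['img'][130:250,215:315],(400,480),interpolation=cv2.INTER_CUBIC); save('fin.png',im)
```

```text
handle slope deg pitch,roll [ 0.04 -1.43] top z at 0 -0.02462 rms 0.00064 7749 mid y [np.float64(0.00159), np.float64(0.00153), np.float64(0.00141), np.float64(0.00136)]
top lens 531 expect [ 0.545  -0.1949  0.0831] circle ((0.5454409122467041, -0.19487178325653076), 0.03035709820687771) z 0.10170556002528597
lens plane deg [0.7  0.55] 0.1015
pos [ 0.488  -0.196   0.0831] 17.0 ft [ 0.2 -0.5 -1.2] grip 0.01655331912302046 48.99349808692932
top ptr 103 0.1016 [0.0996 0.1038]
top glass 1435 0.1012 [0.0989 0.1035]
top ring 638 0.1026 [0.0998 0.1049]
top handle 0  
((0.5450182557106018, -0.1945558488368988), 0.030445057898759842)
scene ptr 30 0.1016 [0.1005 0.1033]
scene glass 698 0.1013 [0.0998 0.1026]
scene ring 347 0.102 [0.0972 0.1038]
scene handle 416 0.1062 [0.1042 0.1079]
((0.5452678799629211, -0.19382524490356445), 0.03276386857032776)
```

View pics/fin.png

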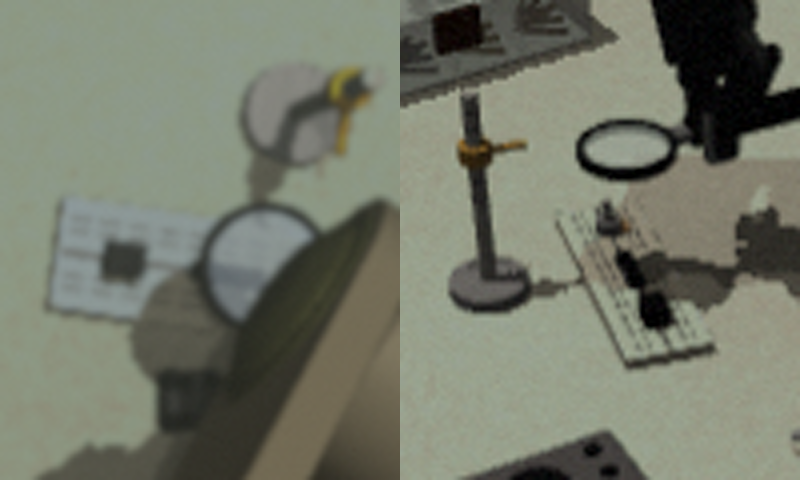

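The lens is level and centred over the chip, within about 1 mm. It sits roughly 0.7 mm below the pointer's mid-height, so I'll trim that and let it settle.

drive_tool(series=[[[0,0,-0.0007],0,0.01],[[0,0,-0.0007],0,0.01],[[0,0,-0.0007],0,0.01],[[0,0,-0.0007],0,0.01],[[0,0,-0.0007],0,0.01],[[0,0,-0.0007],0,0.01],[[0,0,-0.0007],0,0.01],[[0,0,-0.0007],0,0.01]])

```text
time_s: 18.45
position: [0.4879, -0.1959, 0.0836]
tool_rot: [[-1.0, -0.02, -0.0], [-0.02, 1.0, 0.0], [0.0, 0.0, -1.0]]
ft_force: [-1.1, 0.3, -1.3]
grip_width: 0.0172
gripper_force: 49.0
```

```bash
python3 -c "
from rig import env
o=env.observe();print(o['position'],o['qvel'].round(2),o['gripper_force']);print(env.close_job())"
```

```text
[ 0.4879414  -0.19594418  0.08360747] [ 0.06  0.01 -0.02  0.03  0.03 -0.03] 48.993980884552
the job is handed in; nothing more can be done
None
```

I handed the job in at about 18.5 s: the hasp is open well past upright, and the loupe is held steady and level, centred over the chip and at the pointer's height to about 1 mm by my measurements; the verdict was not shown.

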